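# Load a label reel and lock it with its spindle

### The job

Load the label dispenser: lay the white label reel flat in the dispenser's round well and let go of it, then pass the blue-headed spindle down through the reel's core and feel about with its tip until it drops fully home in the blind hole hidden in the well's floor, and let go. Leave the yellow-headed spindle and everything else as they are.

Things in the scene. Friction and masses are not known exactly. Their poses are not given: they have to be found in the camera images.
- dispenser: Fixed label dispenser: a grey box 114 x 114 mm with a blue cover whose top is 42 mm above the table. A round well 72 mm across opens in the middle of the cover; the well is 8 mm deep. Origin at the centre of its underside, z up.
- well (a point): Centre of the black well floor, 34 mm above the table, 8 mm below the cover's top. A blind hole 14.5 mm across with a 1.5 mm chamfer, 26 mm deep, lies somewhere in this floor: its axis is off this point by up to 4 mm along the dispenser's x and up to 4 mm along its y, differently each time, and is hard to see (black in black). It is vertical and does not move.
- reel: Loose label reel, a white ring with a brown core tube, lying flat: 60 mm outer diameter, 30 mm high, open core 32 mm across, about 0.11 kg. Origin at the centre of its underside, z up. It stands on the green board.
- spindle: Loose steel spindle with a BLUE head, about 0.09 kg, hanging upright in one of the rack's two holes, its collar resting on the rack's top. Origin at the centre of its lower end, z up along the shaft. Shaft 12 mm thick, tapering over the last 4 mm to 8 mm at the tip; collar 36 mm across, 60 to 63 mm above the tip; neck 14 mm across up to 75 mm; then the head.
- spindle_head (a point): Centre of the square blue head, 22 x 22 x 30 mm high, flat sides along the spindle's x and y; this point is 90 mm above the spindle's tip, and the head spans 75 to 105 mm.
- spare: A similar spindle with a YELLOW head and a thicker shaft (18 mm), same head and heights, in the rack's other hole. It does not fit: leave it alone.
- rack: Fixed steel rack, 70 mm (x) by 170 mm (y), top 66 mm above the table, with two 22 mm holes at y = -45 and +45 mm. Origin at the centre of its underside.
- board: Fixed green board 180 x 180 mm, 6 mm thick, on the table; reel, jar and carton stand on it. Origin at the centre of its underside.
- jar: Loose jar with a red cap, 54 mm across, 75 mm high, on the board; leave it alone. Origin at the centre of its underside.
- carton: Loose white and violet carton, 45 (x) by 32 (y) by 85 mm high, on the board; leave it alone. Origin at the centre of its underside.
- bottle: Loose amber bottle, 54 mm across, 140 mm high, behind the dispenser; leave it alone. Origin at the centre of its underside.
- dish: Loose steel bowl, 100 mm across, 40 mm high; leave it alone. Origin at the centre of its underside.
- driver: Loose screwdriver lying on the table near the robot, about 200 mm long; leave it alone.
- spindle_tip (a point): Lower end of the blue spindle, on its axis. Fully home it is 26 mm below the well's floor, and the collar is then about 4 mm above the top of the reel.
Mind the look-alikes: they are no part of the job. Leave any pink look-alike of the reel alone.

How it is judged:
On the way, in this order (a step that is already met when the one before it is completed fails the run):
1. the reel lies flat in the well, let go (horizontal distance between reel and well below 0.008 m and z of reel in the frame of well below 0.003 m and angle between reel's own z axis and vertical below 0.08 rad and contact force between reel and the fingers below 0.1 N), for 0.2 s.
2. the spindle's tip is inside the reel's core (horizontal distance between spindle_tip and reel below 0.011 m and z of spindle_tip in the frame of reel below 0.02 m), for 0.1 s.
At the end, for the whole second after the job is handed in: The reel lies flat in the well (within 8 mm of its centre, on its floor within 3 mm, tilted under 0.08 rad), the blue spindle stands through its core with its tip at least 21 mm below the well's floor (the hole is 26 mm deep) and tilted under 0.14 rad; both released and at rest (horizontal distance between reel and well below 0.008 m and z of reel in the frame of well below 0.003 m and angle between reel's own z axis and vertical below 0.08 rad and z of spindle_tip in the frame of well below -0.021 m and horizontal distance between spindle_tip and well below 0.01 m and angle between spindle's own z axis and vertical below 0.14 rad and linear speed of each of spindle, reel below 0.01 m/s); the robot touches nothing.
It fails at once if the yellow spindle, jar, carton, bottle, bowl or screwdriver is moved by more than 20 mm (distance of any of spare, jar, carton, bottle, dish, driver from where it was at the start of the episode above 0.02 m).
It fails at once if a neighbour is tipped over (angle between any of jar, carton, bottle, spare's own z axis and vertical above 0.5 rad).
It also fails if it takes over 54 s, if anything falls off the work surface, if the arm or the gripper's body presses on something with over 40 N, if the wrist force passes 120 N, or if a joint passes its speed limit or range.

### The arm

A 6-joint arm with a two-finger parallel gripper is mounted at the origin on the work surface. World frame = base frame: x ahead of the robot, y to its left, z up, the work surface at z = 0. Lengths are in m, angles in rad, forces in N, time in s.
With the tool pointing down it reaches from about 0.3 to 0.875 m from the base axis. Payload 4.2 kg.
Tool frame: the origin (TCP) lies at the centre of the arm's flange, where the gripper is bolted on; the fingertips stand 173 mm ahead of it and the grasp point (between the pads) lies bot.hold_point_z ahead of it (bot.hold_point_z is the distance from the TCP to the grasp point, in m); z points along the fingers, y is the direction in which the jaws open and shut (so a half turn about z gives the same grasp; the last joint's range is limited). The gripper opens to 85 mm and grips with 20 to 120 N. Pads are 22 mm wide; open, the fingers measure 114 mm over their backs; the gripper's body (76 mm by 85 mm) begins 54 mm behind the grasp point. The pads swing forward as they close: fully open they stand 13 mm farther back than shut.
Start: joints at [-1.344, 0.32, 1.565, -0, 1.257, -0.02], TCP at [0.14, -0.558, 0.405] pointing down, gripper open.
Joint ranges: [-3.11, 3.11], [-0.84, 2.01], [0.21, 2.61], [-1.34, 4.49], [0.05, 2.63], [-2.56, 2.56]. Speed limits (rad/s): [2.57, 2.57, 3.14, 3.14, 3.14, 3.14].

### API

Orientations are given as a 3x3 rotation matrix whose columns are the frame's x, y, z axes.
In Python, from station import bot gives the robot as it stands. Calls block until the motion is done:
- bot.goto(position, orientation): joint-space move of the TCP to a pose.
- bot.servo_line(position, orientation=None, v=0.15, max_force=None): straight line of the TCP; orientation=None keeps the orientation; v is the mean speed in m/s. With max_force (N) it stops when the force on the tool has changed by that much, and returns True; else False.
- bot.set_joints(angles): joint-space move.
- bot.gripper_open() and bot.close_gripper(grasp_force=None): open the fingers fully, or close them until they stop; grasp_force is the grip in N (None keeps the last).
- bot.sleep(seconds).
- bot.inverse_kinematics(position, orientation): joint angles nearest the present ones, or None.
- bot.sense(): the state.
- bot.snapshot(name): name is "side" or "top" or "wrist"; returns the picture (384x512x3 uint8, red, green, blue); there is no depth.
- bot.camera_info(name): a dict with "vertical_fov" (degrees; the focal length in pixels is half the picture's height over the tangent of half this angle, whatever the lens; pixels are square), "cx", "cy" (the principal point, pixels), "R" (3x3) and "t" (3): a world point X has camera coordinates R X + t. Camera axes: x right, y down, z forward; pixel columns grow to the right and rows downward; lengths in m; the calibration is good to about 2 mm. A picture is of the moment at which its call begins: read the wrist's pose just before it. camera_info takes no time and is no camera call; for the wrist camera it gives the pose at the moment of the call.
A pose or a line that the arm cannot do raises bot.MotionError and nothing moves.
- bot.job_done(): hands the job in, once; it reports no verdict.
The state is a dict: "time": time; "joint_pos": joint angles; "joint_vel": joint speeds; "tau": joint torques, N m; "eef_pos": TCP position; "tool_rot": TCP orientation; "ft_force": force on the tool from outside, world axes, zero at the start; "ft_torque": the same for the moment, N m; "grip_width": finger opening in m.
Only numpy, scipy, OpenCV 4.12 (cv2) and the standard library are available. Lean on these libraries where they do the work, as an engineer would, in place of code of your own. Each camera call takes 0.05 s, during which the arm holds its last target.

## Working session

There is one attempt and no reset: what is moved stays moved. The work goes in short steps, each a Python script; the robot and the scene stay as the last script left them, time stands still between calls to the robot, and variables do not carry over. Pictures are saved under pics/ and viewed, and the job is handed in when it is done.

```bash
ls; mkdir -p pics; python3 - <<'E'
from station import bot
import cv2,json
s=bot.sense();print(s['time'],s['eef_pos'],s['ft_force'],s['grip_width'],bot.hold_point_z)
for n in ["side","top","wrist"]:
    c=bot.camera_info(n);print(n,c)
    cv2.imwrite(f"pics/{n}0.png",bot.snapshot(n)[:,:,::-1])
print(bot.sense()['time'])
E
```

```text
pics
0.0 [ 0.14041747 -0.55740042  0.40389976] [-0.27946888  0.38805205  0.49361721] 0.08548023824300224 0.1547
side {'vertical_fov': 42.564365144027825, 'cx': 255.2874697543983, 'cy': 197.4469999705754, 'R': array([[ 0.99668664, -0.07827746,  0.02209911],
       [-0.02117501, -0.51204191, -0.85869942],
       [ 0.07853248,  0.8553863 , -0.51200286]]), 't': array([-0.564454  ,  0.11195958,  1.40747279])}
top {'vertical_fov': 51.15277279752792, 'cx': 254.27063274214555, 'cy': 193.07998701171675, 'R': array([[ 0.01120717, -0.99989903,  0.00873647],
       [-0.99368856, -0.01211194, -0.11151834],
       [ 0.11161289, -0.00743153, -0.99372397]]), 't': array([0.03818991, 0.55862616, 0.96540191])}
wrist {'vertical_fov': 69.92190212363873, 'cx': 255.80523873139916, 'cy': 194.20124587678583, 'R': array([[ 2.44864139e-01, -9.69557351e-01, -3.10093936e-04],
       [-9.31886759e-01, -2.35438598e-01,  2.75963285e-01],
       [-2.67635240e-01, -6.72845399e-02, -9.61168127e-01]]), 't': array([-0.57501154, -0.03694196,  0.37845936])}
0.15
```

View pics/top0.png

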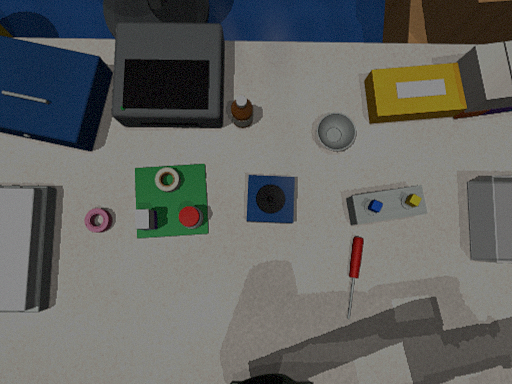

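View pics/side0.png

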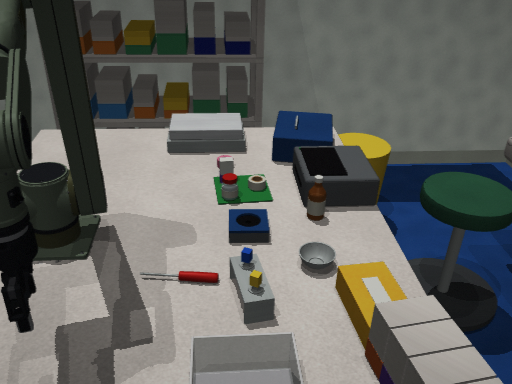

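View pics/wrist0.png

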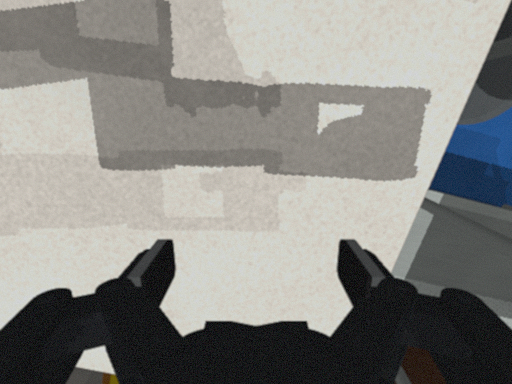

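Candidates in the top view:
- **Reel:** white ring (167,180) on the green board, pink ring (97,220) on the table as the look-alike, and the red jar cap (189,216).
- **Spindle:** blue head (375,206) against yellow head (413,200).

I choose the white ring on the board and the blue head. Next I measure them and check with a crop.

```bash
cat > h.py <<'E'
import numpy as np,cv2
from station import bot
def cam(n):
    c=dict(bot.camera_info(n)); c['f']=192/np.tan(np.radians(c['vertical_fov']/2)); return c
def ray(c,uv,z):
    d=np.array([(uv[0]-c['cx'])/c['f'],(uv[1]-c['cy'])/c['f'],1.]); R=c['R']
    o=-R.T@c['t']; w=R.T@d; return o+w*(z-o[2])/w[2]
def proj(c,X):
    p=c['R']@np.asarray(X)+c['t']; return np.array([c['cx']+c['f']*p[0]/p[2],c['cy']+c['f']*p[1]/p[2]])
def hsvmask(im,lo,hi):
    return cv2.inRange(cv2.cvtColor(im,cv2.COLOR_RGB2HSV),lo,hi)
def blobs(m,amin=20):
    cs,_=cv2.findContours(m,cv2.RETR_EXTERNAL,cv2.CHAIN_APPROX_NONE)
    return sorted([c for c in cs if cv2.contourArea(c)>amin],key=cv2.contourArea,reverse=True)
def toolrot(a): # z down, tool y (jaw) at angle a in world xy
    y=np.array([np.cos(a),np.sin(a),0]);z=np.array([0,0,-1.]);return np.c_[np.cross(y,z),y,z]
def save(n,im,s=1): cv2.imwrite(f"pics/{n}.png",cv2.resize(im[:,:,::-1],None,fx=s,fy=s,interpolation=cv2.INTER_CUBIC))
E
python3 - <<'E'
from h import *
im=cv2.imread("pics/top0.png")[:,:,::-1].copy();c=cam("top")
def near(m,uv,amin=15):
    return min(blobs(m,amin),key=lambda b:abs(cv2.pointPolygonTest(b,uv,True)) if cv2.pointPolygonTest(b,uv,True)<0 else 0)
out=im.copy()
for nm,lo,hi,uv,z in [("bluehead",(105,120,60),(125,255,255),(375,206),.111),("yellowhead",(22,120,60),(35,255,255),(413,200),.111),("cover",(105,80,40),(125,255,255),(260,180),.042),("board",(50,80,40),(85,255,255),(142,200),.006),("jar",(0,120,60),(8,255,255),(189,216),.081)]:
    b=near(hsvmask(im,lo,hi),uv); r=cv2.minAreaRect(b)
    print(nm,r,np.round(ray(c,r[0],z),4),[np.round(ray(c,p,z)[:2],4).tolist() for p in cv2.boxPoints(r)])
hsv=cv2.cvtColor(im,cv2.COLOR_RGB2HSV)
x=cv2.resize(im[150:250,80:220],None,fx=5,fy=5,interpolation=cv2.INTER_NEAREST);save("crop_reel",x)
x=cv2.resize(im[165:235,235:435],None,fx=4,fy=4,interpolation=cv2.INTER_NEAREST);save("crop_disp",x)
print(bot.sense()['tool_rot'].round(3).tolist())
print([np.round(ray(c,p,.036),3).tolist() for p in [(167,180)]])
E
```

```text
bluehead ((376.50006103515625, 205.50003051757812), (9.391485214233398, 9.391485214233398), 26.56505012512207) [ 0.524  -0.2339  0.111 ] [[0.5191, -0.2194], [0.5384, -0.2294], [0.529, -0.2484], [0.5097, -0.2383]]
yellowhead ((413.8076477050781, 200.53843688964844), (10.816654205322266, 11.648704528808594), 33.6900634765625) [ 0.5364 -0.3197  0.111 ] [[0.532, -0.3018], [0.5545, -0.3174], [0.5409, -0.3376], [0.5185, -0.322]]
cover ((270.370849609375, 198.59877014160156), (46.58457946777344, 45.960121154785156), 2.385944128036499) [0.5438 0.0051 0.042 ] [[0.4892, 0.0639], [0.6025, 0.0607], [0.5991, -0.0544], [0.4858, -0.0497]]
board ((170.6630859375, 200.43539428710938), (70.16957092285156, 71.27896881103516), 86.8201675415039) [0.5396 0.2564 0.006 ] [[0.6233, 0.3552], [0.6359, 0.1736], [0.4572, 0.1593], [0.4454, 0.3375]]
jar ((188.50001525878906, 216.00003051757812), (19.091880798339844, 19.091880798339844), 45.0) [0.4967 0.1984 0.081 ] [[0.4963, 0.23], [0.5284, 0.1993], [0.4971, 0.1669], [0.4652, 0.1975]]
[[0.97, 0.244, -0.0], [0.244, -0.97, 0.001], [0.0, -0.001, -1.0]]
[[0.588, 0.261, 0.036]]
```

View pics/crop_reel.png

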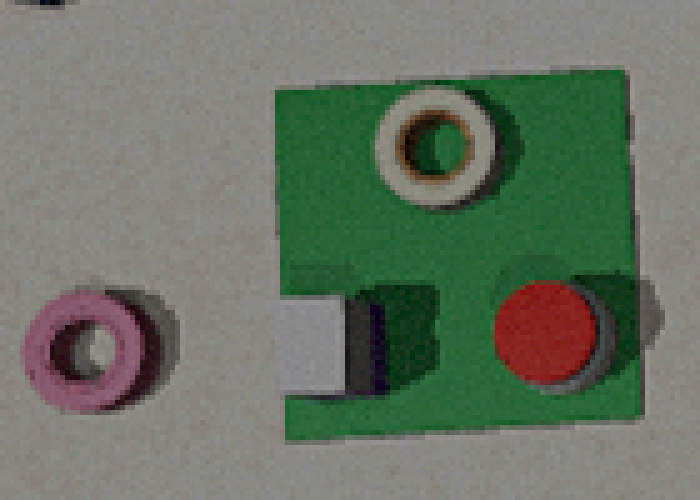

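View pics/crop_disp.png

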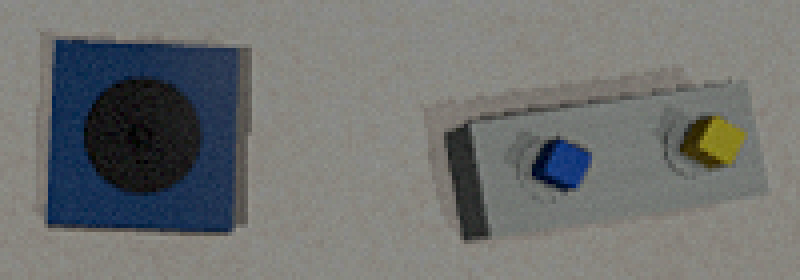

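The crops confirm it. The white ring with a brown core tube is on the board, the pink ring is off it, and the blue head is the left one on the rack. I'll move above the reel for a close wrist look.

```bash
python3 - <<'E'
from h import *
c=cam("wrist");s=bot.sense();o=-c['R'].T@c['t'];print("cam in tool",(s['tool_rot'].T@(o-s['eef_pos'])).round(4))
for d in [.1547,.173,.3]: print(d,proj(c,s['eef_pos']+s['tool_rot']@[0,0,d]))
# camera on tool side; view reel: jaw along y
for a in [np.pi/2,-np.pi/2]:
    q=bot.inverse_kinematics([.588,.261,.36],toolrot(a));print(a,q)
im=cv2.imread("pics/top0.png")[:,:,::-1];ct=cam("top")
for p in [(275+5,295),(345,295),(345,395),(280,395)]: print(ray(ct,(80+p[0]/5,150+p[1]/5),.091)[:2].round(3))
E
```

```text
cam in tool [0.0693 0.0003 0.0302]
0.1547 [254.84905132 257.91837977]
0.173 [254.91432635 241.88626863]
0.3 [255.14014702 186.42275698]
1.5707963267948966 [ 3.99873969e-01  4.55330687e-01  1.46610337e+00 -4.44089210e-16
  1.22015860e+00 -1.17092236e+00]
-1.5707963267948966 [ 3.99873969e-01  4.55330687e-01  1.46610337e+00 -4.44089210e-16
  1.22015860e+00  1.97067030e+00]
[0.511 0.319]
[0.511 0.289]
[0.465 0.287]
[0.465 0.317]
```

```bash
python3 - <<'E'
from h import *
bot.goto([.588,.261,.33],toolrot(np.pi/2))
c=cam("wrist");im=bot.snapshot("wrist");save("reelw",im)
np.savez("reelw.npz",im=im,**{k:c[k] for k in c})
s=bot.sense();print(s['time'],s['eef_pos'],s['ft_force'])
# brown core / white ring outside
hsv=cv2.cvtColor(im,cv2.COLOR_RGB2HSV)
notgreen=cv2.bitwise_not(cv2.inRange(hsv,(45,60,20),(90,255,255)))
white=cv2.inRange(hsv,(0,0,120),(40,60,255))
for b in blobs(white,200): 
    if len(b)>5: 
        e=cv2.fitEllipse(b);print(e,cv2.contourArea(b),ray(c,e[0],.036).round(4))
E
```

```text
3.4667 [0.5882973  0.2603104  0.33011448] [-0.66921898 -0.44131805 -0.23693172]
((248.39305114746094, 139.46688842773438), (319.7864685058594, 626.2263793945312), 85.57562255859375) 131697.5 [0.5397 0.2525 0.036 ]
((108.1278305053711, 375.8887939453125), (19.23099136352539, 22.58533477783203), 39.51963424682617) 242.0 [0.8278 0.0764 0.036 ]
```

View pics/reelw.png

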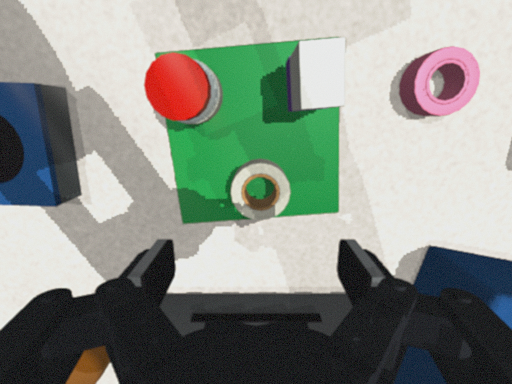

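The wrist view shows the white reel at about (261,190), the jar cap at (177,86), the carton at (320,75) and the pink ring at (446,82). Next I fit the core opening.

```bash
python3 - <<'E'
from h import *
d=np.load("reelw.npz");im=d['im'];c={k:d[k] for k in d.files}
hsv=cv2.cvtColor(im,cv2.COLOR_RGB2HSV)
m=cv2.inRange(hsv,(0,70,0),(180,255,255)); r=np.zeros_like(m);cv2.circle(r,(261,190),25,255,-1);m&=r
m=cv2.morphologyEx(m,cv2.MORPH_CLOSE,np.ones((5,5)))
for b in blobs(m,100):
    b=cv2.convexHull(b);e=cv2.fitEllipse(b);print(e,ray(c,e[0],.036).round(4),cv2.contourArea(b))
# predicted
X=ray(c,(261,190),.036)
th=np.linspace(0,6.28,60)
sc=cv2.resize(im[150:230,210:310],None,fx=8,fy=8,interpolation=cv2.INTER_NEAREST)
X=ray(c,e[0],.036)
for rr in(.016,.03):
  for t in th:
    p=proj(c,X+rr*np.array([np.cos(t),np.sin(t),0]));cv2.circle(sc,(int((p[0]-210+.5)*8),int((p[1]-150+.5)*8)),2,(255,0,0),-1)
save("reelfit",sc)
E
```

```text
((260.1242370605469, 191.73085021972656), (36.27923583984375, 37.86905288696289), 87.45463562011719) [0.591  0.2638 0.036 ] 1058.5
```

View pics/reelfit.png

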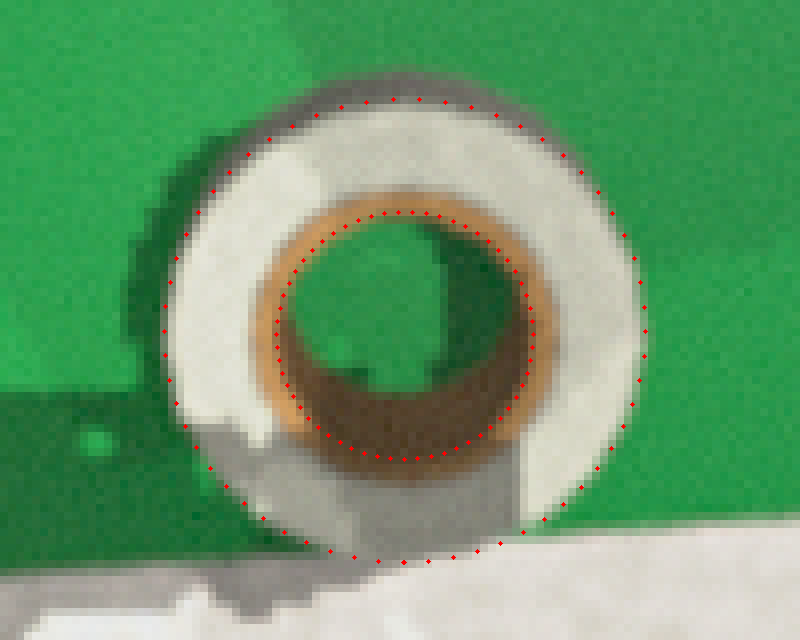

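```bash
python3 - <<'E'
from h import *
R=toolrot(np.pi/2)
bot.goto([.591,.264,.25],R)
print(bot.servo_line([.591,.264,.188],v=.1,max_force=12),bot.sense()['eef_pos'])
save("side1",bot.snapshot("side")[90:290,130:400],2.9)
bot.close_gripper(40)
s=bot.sense();print(s['grip_width'],s['ft_force'],s['time'])
c=cam("wrist");im=bot.snapshot("wrist");save("grip1",im)
E
```

```text
False [0.59140956 0.26417916 0.18880538]
0.05923506201923301 [-1.17194456 -0.11700109  5.52732518] 5.075
```

View pics/grip1.png

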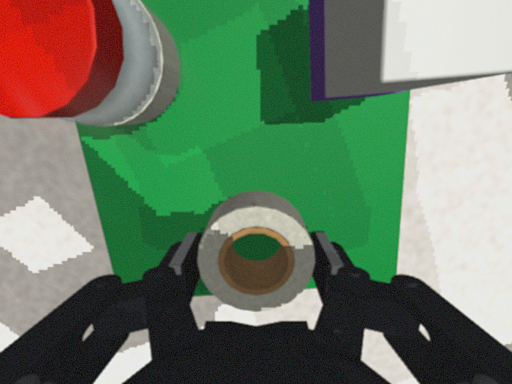

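View pics/side1.png

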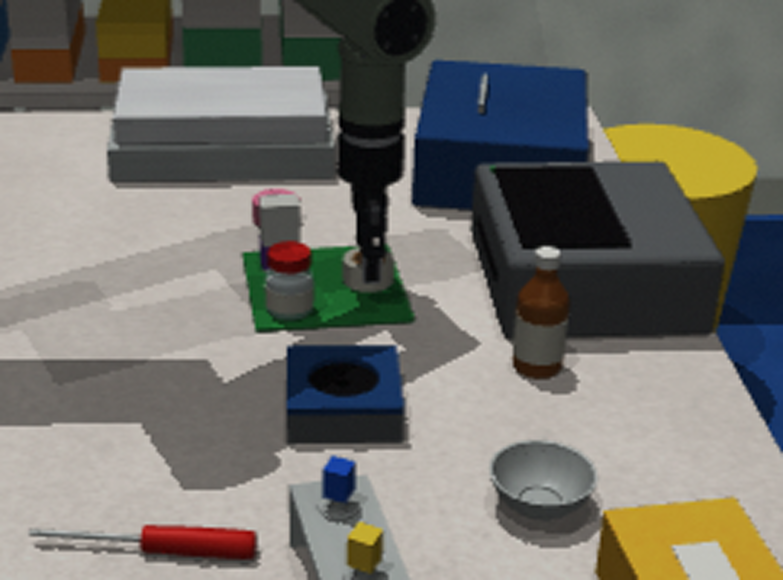

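The reel is held (59 mm opening). I'll lift it and look at the well on the way.

```bash
python3 - <<'E'
from h import *
R=toolrot(np.pi/2)
bot.servo_line([.591,.264,.30],v=.2)
bot.goto([.635,.005,.29],R)
s=bot.sense();c=cam("wrist");im=bot.snapshot("wrist");save("wellw",im);np.savez("wellw.npz",im=im,eef=s['eef_pos'],**{k:c[k] for k in c})
print(s['time'],s['grip_width'],s['eef_pos'],s['ft_force'])
ct=cam("top");it=bot.snapshot("top");save("top2",it)
E
```

```text
6.8583 0.05896367256821864 [0.63496784 0.00598443 0.28958749] [-0.09578767  0.28604004 -0.54676601]
```

View pics/wellw.png

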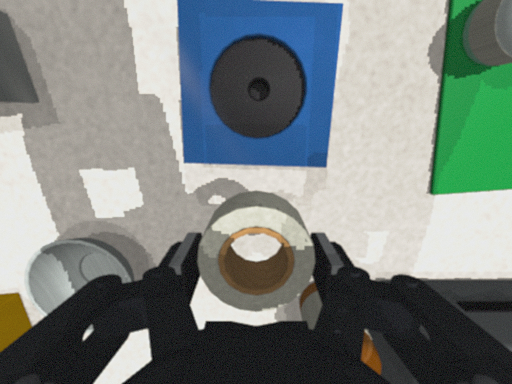

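The well rim is at about (257,86) and the hole shows at about (259,89). The held reel's core is at (257,260). I fit all three.

```bash
python3 - <<'E'
from h import *
d=np.load("wellw.npz");im=d['im'];c={k:d[k] for k in d.files}
hsv=cv2.cvtColor(im,cv2.COLOR_RGB2HSV)
blue=cv2.inRange(hsv,(100,100,40),(130,255,255)); 
b=blobs(blue,2000)[0];r=cv2.minAreaRect(b);print("cover centre",ray(c,r[0],.042),r)
print([ray(c,p,.042)[:2].round(4).tolist() for p in cv2.boxPoints(r)])
m=np.zeros_like(blue);cv2.drawContours(m,[b],-1,255,-1);m&=~blue;m=cv2.morphologyEx(m,cv2.MORPH_OPEN,np.ones((3,3)))
w=blobs(m,500)[0];e=cv2.fitEllipse(w);X=ray(c,e[0],.042);print("well",e,X)
g=im.max(2);sub=g[70:110,235:285];print(sub[::3,::3])
hm=((g<np.median(sub)*.6)*255).astype(np.uint8);rr=np.zeros_like(hm);cv2.circle(rr,(259,89),18,255,-1);hm&=rr
for q in blobs(hm,20):
    eh=cv2.fitEllipse(q);H=ray(c,eh[0],.034);print("hole",eh,H)
# reel core
mm=cv2.inRange(hsv,(5,60,0),(25,255,255))
rr[:]=0;cv2.circle(rr,(257,262),45,255,-1);mm&=rr
q=blobs(mm,100)[0];er=cv2.fitEllipse(cv2.convexHull(q));zt=d['eef'][2]-.1888+.036;print("reel",er,ray(c,er[0],zt),zt,d['eef'])
sc=cv2.resize(im[25:165,175:345],None,fx=4,fy=4,interpolation=cv2.INTER_NEAREST)
for C,ra in((X,.036),(H,.00725),(H,.00875)):
  for t in np.linspace(0,6.28,60):
    p=proj(c,C+ra*np.array([np.cos(t),np.sin(t),0]));cv2.circle(sc,(int((p[0]-175+.5)*4),int((p[1]-25+.5)*4)),1,(255,0,0),-1)
save("wellfit",np.clip(sc.astype(float)*1.8,0,255).astype(np.uint8))
E
```

```text
cover centre [0.54053096 0.00648774 0.042     ] ((257.31610107421875, 82.12301635742188), (164.0753631591797, 164.26626586914062), 1.9305872917175293)
[[0.5995, -0.0609], [0.4866, -0.0478], [0.4898, 0.0645], [0.6038, 0.0701]]
well ((257.0231018066406, 87.10758209228516), (92.60589599609375, 98.44121551513672), 179.0258331298828) [0.54396939 0.00627997 0.042     ]
[[60 56 62 63 67 59 56 63 65 60 61 60 62 66 64 64 70]
 [60 59 55 59 59 59 60 66 60 64 64 67 69 64 69 66 65]
 [51 54 59 62 67 65 57 59 56 58 64 69 66 67 69 69 67]
 [55 62 60 58 62 63 35 28 27 30 49 63 71 64 69 69 67]
 [58 63 61 57 61 34 31 32 23 33 30 49 65 67 64 67 68]
 [60 61 63 56 58 31 36 30 28 37 20 34 71 61 75 68 68]
 [56 51 61 65 45 42 47 34 36 35 28 21 69 70 66 70 73]
 [54 54 60 61 53 43 58 52 44 40 38 36 65 65 67 66 65]
 [56 55 62 55 62 43 49 58 49 42 38 43 65 67 64 69 67]
 [60 55 56 63 64 46 47 59 52 36 40 67 63 67 65 65 63]
 [49 58 56 59 65 62 56 37 41 45 63 66 67 63 66 66 67]
 [55 60 57 61 55 55 56 59 64 56 57 61 63 64 63 66 58]
 [55 52 55 56 55 56 60 57 66 56 64 59 63 62 64 63 65]
 [57 56 57 58 55 57 57 59 51 56 60 62 60 63 58 62 61]]
hole ((259.0021667480469, 87.7051773071289), (18.312978744506836, 19.879438400268555), 175.1385040283203) [0.54366706 0.00783211 0.034     ]
reel ((255.74586486816406, 260.4264831542969), (68.33153533935547, 76.0062484741211), 89.18397521972656) [0.63363076 0.00547786 0.13678749] 0.136787485892291 [0.63496784 0.00598443 0.28958749]
```

View pics/wellfit.png

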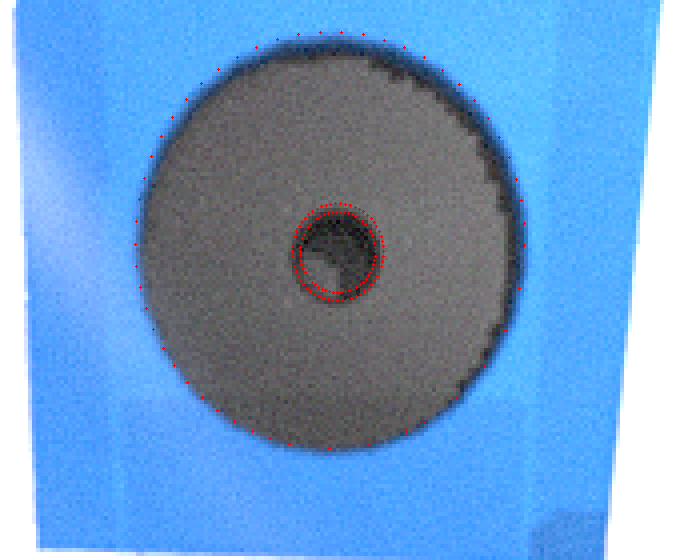

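```bash
python3 - <<'E'
from h import *
bot.goto([.5455,.0066,.26],toolrot(np.pi/2))
print(bot.servo_line([.5455,.0066,.222],v=.1,max_force=12))
print(bot.servo_line([.5455,.0066,.2158],v=.03,max_force=8))
s=bot.sense();print(s['eef_pos'],s['ft_force'],s['time'],s['grip_width'])
bot.gripper_open()
bot.servo_line([.5455,.0066,.30],v=.2)
bot.goto([.62,.006,.31],toolrot(np.pi/2))
c=cam("wrist");im=bot.snapshot("wrist");save("placed",im);np.savez("placed.npz",im=im,**{k:c[k] for k in c})
print(bot.sense()['time'])
E
```

```text
False
True
[0.54631433 0.00657867 0.21731938] [-0.92635858 -0.23265304  4.86448421] 8.2167 0.05902321319636608
9.6167
```

View pics/placed.png

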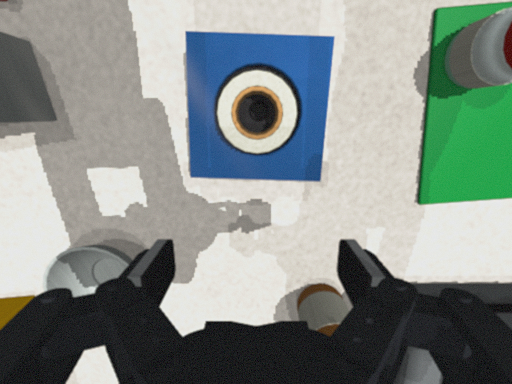

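The reel lies in the well, with its ring centred at (258,109). I measure it, then move on to a wrist look at the blue head.

```bash
python3 - <<'E'
from h import *
d=np.load("placed.npz");im=d['im'];c={k:d[k] for k in d.files}
hsv=cv2.cvtColor(im,cv2.COLOR_RGB2HSV)
blue=cv2.inRange(hsv,(100,100,40),(130,255,255));b=blobs(blue,2000)[0]
wm=cv2.inRange(hsv,(0,0,130),(60,80,255));rr=np.zeros_like(wm);cv2.circle(rr,(258,109),46,255,-1);wm&=rr
e=cv2.fitEllipse(blobs(wm,500)[0]);print("ring",e,ray(c,e[0],.064).round(4))
g=im.max(2);x,y,w,h=225,75,66,70
sc=cv2.resize(im[y:y+h,x:x+w],None,fx=8,fy=8,interpolation=cv2.INTER_NEAREST)
save("placedcrop",np.clip(sc*2.,0,255).astype(np.uint8))
# look at spindle: camera towards -x side again; jaw along y world-ish
a=np.pi/2
bot.goto([.60,-.236,.32],toolrot(a))
c=cam("wrist");im=bot.snapshot("wrist");save("spw",im);np.savez("spw.npz",im=im,**{k:c[k] for k in c})
print(bot.sense()['time'])
E
```

```text
ring ((256.695556640625, 111.09481048583984), (78.96834564208984, 82.24320983886719), 179.8050994873047) [0.5453 0.0059 0.064 ]
10.625
```

View pics/placedcrop.png

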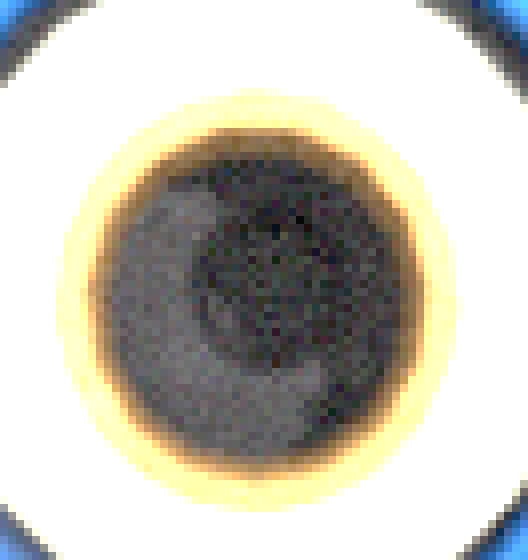

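View pics/spw.png

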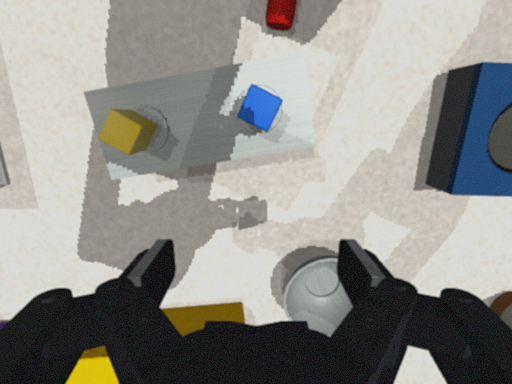

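```bash
python3 - <<'E'
from h import *
d=np.load("placed.npz");c={k:d[k] for k in d.files};print("hole2",ray(c,(258.5,111.1),.034).round(4))
d=np.load("spw.npz");im=d['im'];c={k:d[k] for k in d.files}
hsv=cv2.cvtColor(im,cv2.COLOR_RGB2HSV)
m=cv2.inRange(hsv,(100,120,40),(130,255,255));rr=np.zeros_like(m);cv2.circle(rr,(260,107),40,255,-1);m&=rr
print(np.percentile(im.max(2)[m>0],[5,25,50,75,95]))
for thr in(0,150,185):
    mm=m&((im.max(2)>thr)*255).astype(np.uint8);b=blobs(mm,50)[0];r=cv2.minAreaRect(b)
    P=np.array([ray(c,p,.111)[:2] for p in cv2.boxPoints(r)])
    print(thr,r,ray(c,r[0],.111).round(4),P.round(4).tolist(),np.linalg.norm(P[1]-P[0]),np.linalg.norm(P[2]-P[1]),[np.degrees(np.arctan2(*(P[i+1]-P[i])[::-1])).round(1) for i in range(3)])
sc=cv2.resize(im[75:140,225:295],None,fx=8,fy=8,interpolation=cv2.INTER_NEAREST);save("headcrop",sc)
E
```

```text
hole2 [0.5448 0.0075 0.034 ]
[136. 197. 218. 220. 223.]
0 ((259.20001220703125, 107.5999984741211), (34.882659912109375, 35.77708435058594), 26.56505012512207) [ 0.5244 -0.2333  0.111 ] [[0.5293, -0.2481], [0.5106, -0.238], [0.5195, -0.2188], [0.5388, -0.2284]] 0.021229738185340886 0.021172641788815547 [np.float64(151.7), np.float64(65.0), np.float64(-26.5)]
150 ((259.3000183105469, 107.4000015258789), (34.882659912109375, 35.329872131347656), 26.56505012512207) [ 0.5242 -0.2333  0.111 ] [[0.529, -0.248], [0.5106, -0.238], [0.5195, -0.2188], [0.5385, -0.2283]] 0.020956213646814926 0.021172641970341684 [np.float64(151.7), np.float64(65.0), np.float64(-26.5)]
185 ((259.20001220703125, 107.10000610351562), (34.435447692871094, 33.98823165893555), 26.56505012512207) [ 0.5241 -0.2333  0.111 ] [[0.5285, -0.2477], [0.5108, -0.2381], [0.5196, -0.2192], [0.5379, -0.2283]] 0.020152360473436232 0.020904958398986165 [np.float64(151.7), np.float64(65.0), np.float64(-26.6)]
```

View pics/headcrop.png

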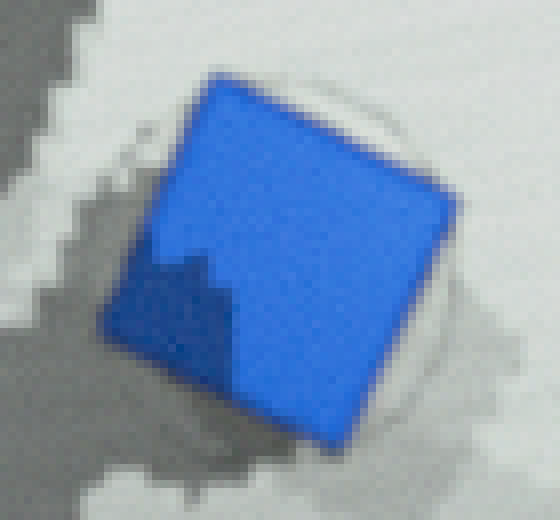

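The head is at (0.524,-0.233) with its sides at about -26° and 64°, which agrees with the top view. I'll grasp with the jaws along -26°, away from the yellow neighbour.

```bash
python3 - <<'E'
from h import *
a=np.radians(-26.)
best=None
for k in(0,np.pi):
    q=bot.inverse_kinematics([.5242,-.2333,.29],toolrot(a+k));q2=bot.inverse_kinematics([.544,.0077,.34],toolrot(a+k))
    print(k,q,q2)
    if q is not None and q2 is not None and (best is None or abs(q2[5])+abs(q[5])<best[0]): best=(abs(q2[5])+abs(q[5]),a+k)
a=best[1];R=toolrot(a);np.save("a.npy",a)
bot.goto([.5242,-.2333,.30],R)
print(bot.servo_line([.5242,-.2333,.2507],v=.1,max_force=10))
bot.close_gripper(60)
s=bot.sense();print(s['grip_width'],s['eef_pos'],s['ft_force'],s['time'])
save("grip2",bot.snapshot("wrist"))
bot.servo_line([.5242,-.2333,.34],v=.15)
s=bot.sense();print(s['grip_width'],s['ft_force'])
save("lift2",bot.snapshot("side")[150:350,130:400],2.9);save("lift2w",bot.snapshot("wrist"))
E
```

```text
0 [-4.38781653e-01  4.12354349e-01  1.73245631e+00 -4.44089210e-16
  9.96781990e-01  1.50039526e-02] [-6.98569630e-03  3.21315167e-01  1.73506786e+00 -4.44089210e-16
  1.08520963e+00  4.46799909e-01]
3.141592653589793 None None
False
0.021233486223502577 [ 0.52430399 -0.2333927   0.25108246] [-0.37263968  0.18657161  2.54352947] 13.5917
0.021091280801006848 [ 0.11797401 -0.70241396 -1.74711992]
```

View pics/lift2.png

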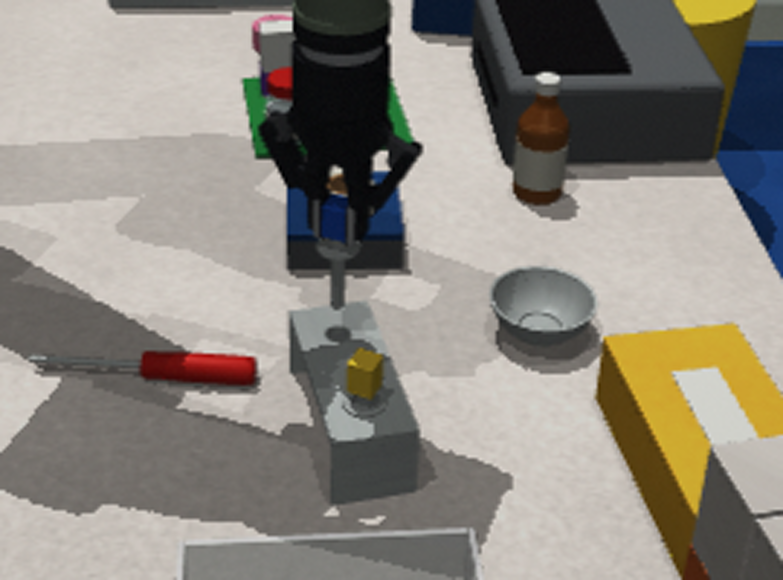

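View pics/lift2w.png

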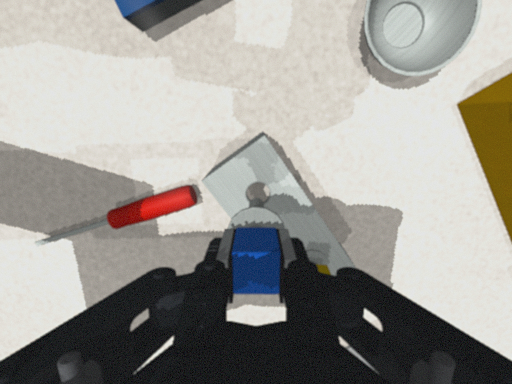

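The spindle is held square (21 mm opening) and hangs vertical below the gripper, clear of the rack. Now I carry it over the reel and lower it under force guard.

```bash
python3 - <<'E'
from h import *
R=toolrot(float(np.load("a.npy")));x,y=.5444,.0077
bot.goto([x,y,.335],R)
print(bot.servo_line([x,y,.288],v=.12,max_force=8),bot.sense()['eef_pos'])
bot.sleep(.15)
s0=bot.sense()
print(s0['ft_force'],s0['ft_torque'])
print(bot.servo_line([x,y,.2535],v=.04,max_force=6))
s=bot.sense();print(s['eef_pos'],"tip",s['eef_pos'][2]-.2451,s['ft_force']-s0['ft_force'],s['ft_torque']-s0['ft_torque'],s['grip_width'],s['time'])
save("ins_side",bot.snapshot("side")[150:350,130:400],2.9);save("ins_w",bot.snapshot("wrist"))
E
```

```text
False [0.54474416 0.00690029 0.28820603]
[ 0.37748703  0.0634939  -1.0654866 ] [ 0.00893077  0.0173628  -0.00208538]
False
[0.54453325 0.0076832  0.25366439] tip 0.00856439347915769 [ 0.16171852 -0.68447341  0.01571582] [-0.00631461  0.00716015  0.03115399] 0.021176409108181367 17.1417
```

View pics/ins_side.png

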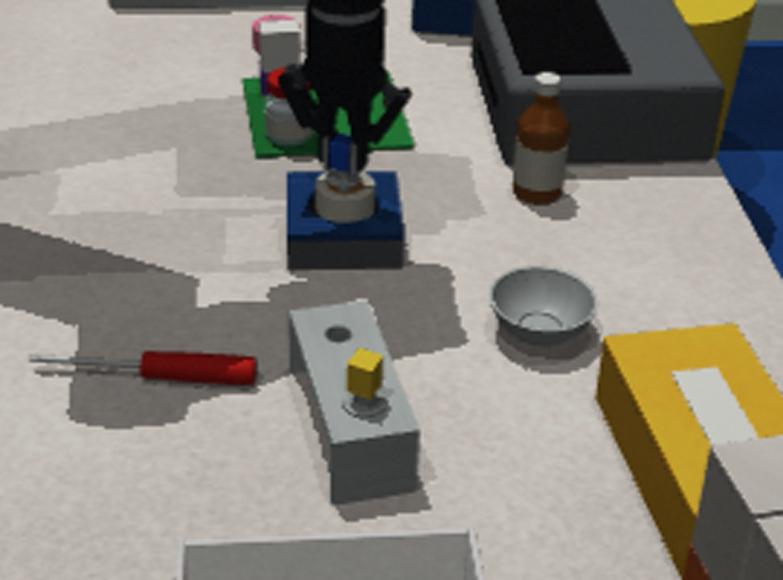

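It went straight down with no resistance: tip at about 8.6 mm, home is 8 mm. I release, retreat and check.

```bash
python3 - <<'E'
from h import *
R=toolrot(float(np.load("a.npy")))
print(bot.servo_line([.5444,.0077,.2525],v=.02,max_force=6),bot.sense()['eef_pos'])
bot.gripper_open()
bot.servo_line([.5444,.0077,.36],v=.15)
bot.goto([.62,.006,.36],toolrot(np.pi/2))
c=cam("wrist");im=bot.snapshot("wrist");save("fin_w",im);save("fin_s",bot.snapshot("side")[100:300,130:400],2.9)
hsv=cv2.cvtColor(im,cv2.COLOR_RGB2HSV);ct=cam("top");save("fin_t",bot.snapshot("top")[100:260,80:440],2.2)
p=[proj(c,[.5444,.0077,z]).round(1).tolist() for z in(.113,.118)];print("expected head top",p, "ring",proj(c,[.5445,.006,.064]),bot.sense()['time'])
E
```

```text
False [0.54459785 0.00769607 0.25303422]
expected head top [[259.0, 109.0], [259.1, 108.8]] ring [256.62796338 110.19164215] 20.9167
```

View pics/fin_w.png

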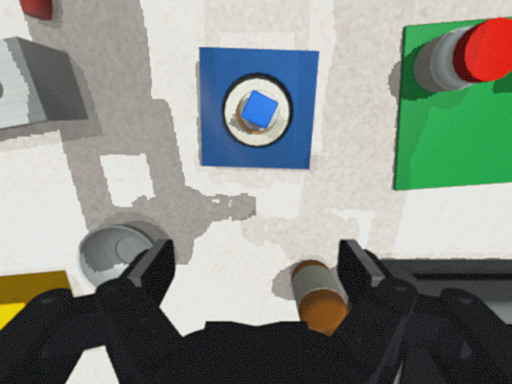

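View pics/fin_s.png

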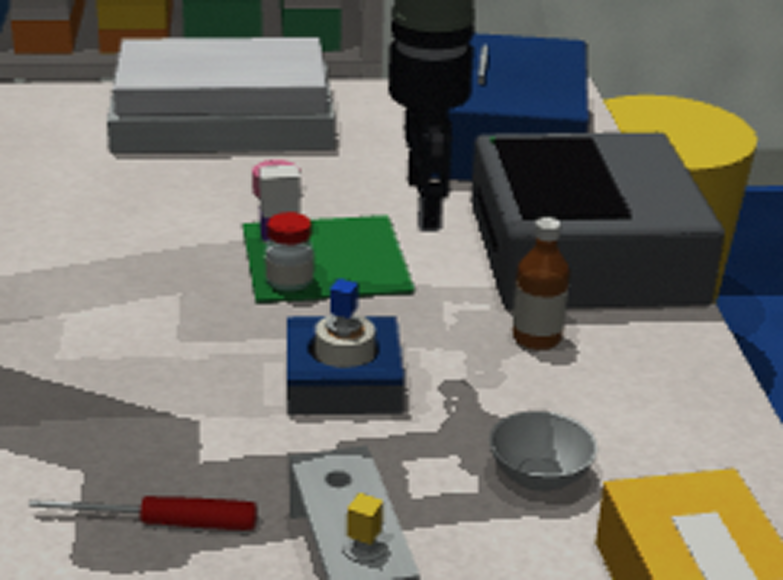

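View pics/fin_t.png

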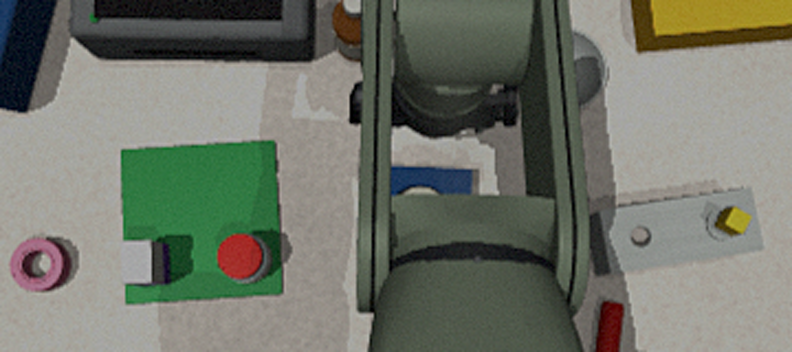

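The spindle stands upright through the core, with its head at (259,109) exactly where expected. The reel is flat in the well and the gripper is clear, so I hand in.

```bash
python3 - <<'E'
from h import *
bot.sleep(.3);bot.job_done();print(bot.sense()['time'])
E
```

```text
the job is handed in; nothing more can be done
the job is handed in; nothing more can be done
```

The label dispenser is loaded and the job was handed in at about 21 s of the 54 s limit. The reel lies in the well, and the blue-headed spindle stands through its core in the blind hole.

- **Reel:** I gripped the white reel from outside and set it in the well under force guard. The wrist camera then put its centre within about 1 mm of the measured well centre.
- **Spindle:** The hole could be seen in the wrist pictures, so I aimed at it. The spindle went down without touching anything, so no feeling about was needed. The tip was at about 8 mm above the table just before release, which is fully home.
- **Last checks:** The pictures after retreating show the spindle upright with its head where expected, the reel flat and the gripper clear. The yellow spindle, jar, carton, bottle, bowl and screwdriver show no visible movement.

No check failed. Two measurements disagreed slightly: the well's fitted rim was about 1.5 mm off at one edge, and the two readings of the hole's position differed by about 1 mm. Neither affected the placing or the insertion. I judged the tip's depth from the arm's position and the smooth descent, because no camera can see inside the hole.

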